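# Change the filter heads on the bayonet manifold

### The arm

A 7-joint arm with a two-finger parallel gripper is mounted at the origin on a cart in front of the work surface, level with it; the furniture and walls round the work are solid. World frame = base frame: x ahead of the robot, y to its left, z up, the work surface at z = 0. Lengths are in m, angles in rad, forces in N, time in s.
With the tool pointing down it reaches from about 0.35 to 0.9 m from the base axis. Payload 8.1 kg.
Tool frame: the origin (TCP) lies midway between the tips of the shut fingers; the grasp point (between the pads) lies arm.grasp_offset behind it (arm.grasp_offset is the distance from the TCP to the grasp point, in m); z points along the fingers, y is the line along which they close (so a half turn about z gives the same grasp; the last joint's range is limited). The gripper opens to 92 mm and grips with 3 to 60 N. Pads are 19 mm wide; open, the fingers measure 130 mm over their backs; the gripper's body (75 mm by 190 mm) begins 47 mm behind the grasp point.
Start: joints at [-1.218, 0.434, 0.025, 1.573, -0.012, 1.134, -0.075], TCP at [0.275, 0.561, 0.227] pointing down, gripper open.
Joint ranges: [-2.62, 2.62], [-0.44, 2.09], [-1.27, 1.32], [0.08, 2.57], [-1.32, 4.46], [0.12, 2], [-2.74, 2.74]. Speed limits (rad/s): [2.22, 2.22, 3.01, 3.01, 3.14, 3.14, 3.14].

### API

Orientations are given as a rotation vector (axis times angle).
In Python, from cell import observe, imaging, arm gives the robot as it stands.
- The arm moves only by the tool apply_moves, never from a script. Its argument "commands" is a list of rows, each a list of 5 numbers: the opening in per cent of the stroke, from 0 (shut) to 100 (fully open), then the shift along the world's x, y, z in units of 0.06 m (1.0 is 0.06 m), then the turn about the world's z in units of 0.5 rad (1.0 is 0.5 rad). A call has 1 to 12 rows; each row shifts and turns the commanded pose from where the row before left it; what a row does not reach is not made up. A row lasts 1/8 s, in which the tool goes at most 62.5 mm and 10.7 degrees, less where a joint would pass 70% of its speed; a pose out of reach is approached as far as the arm can. A call with a number of a shift or a turn outside -1 to 1 is refused whole. A call with a gripper value outside its range is refused whole. The fingers move at their own pace and stop on an object; "newtons" is the grip in N (left out, the last holds). Time passes only in rows, so rows that do not move let the fingers close. It gives the time, the measured TCP pose, the force, the opening and the grip force at its end, in the units of the state.
- observe(): the state, without advancing time (a new reading comes with each control period).
- imaging.get_image(name): name is "scene" or "top"; returns (picture, depth): 480x640x3 uint8, red, green, blue; 480x640 float32, m along the optical axis (not along the pixel's ray), 0 where there is no reading.
- imaging.camera_params(name): a dict with "camera_matrix" (3x3 intrinsics, pixels), "dist" ([k1, k2, p1, p2, k3] as OpenCV has them; the pictures are not rectified), "origin" and "rotation" of the camera in the world. Camera axes: x right, y up, looking along -z (the intrinsics and any distortion apply to the point x, -y, -z); pixel columns grow to the right and rows downward; lengths in m; the calibration is good to about 2 mm. A picture is of the moment at which its call begins. camera_params takes no time and is no camera call.
- arm.sign_off(): hands the job in; it is judged then, once.
The state is a dict: "clock": time; "joints": joint angles; "dq": joint speeds; "joint_efforts": joint torques, N m; "position": TCP position; "ee_rot": TCP orientation; "force": force on the tool from outside, world axes, zero at the start; "ft_torque": the same for the moment, N m; "width": opening from 0.0 (shut) to 1.0 (fully open); "gripper_force": force on a finger pad.
Only numpy, scipy, OpenCV 4.12 (cv2) and the standard library are available. Lean on these libraries where they do the work, as an engineer would, in place of code of your own. Each camera call takes 0.05 s, during which the arm holds its last target. There are 200 camera calls.

### The job

Change the filter heads on the metal manifold: swing its retainer fully open, unlock the used filter head that sits in one of the ports (push down, turn back, lift) and stand or lay it in the shallow glass dish, then lock every fresh filter head from the desk into a port of its own, in any port: lugs into the slots, push down against the spring, a quarter turn clockwise, release so that it springs up into its notches. When all are locked, swing the retainer fully shut, and leave the other things on the desk where they are.

Things in the scene. Friction and masses are not known exactly. Their poses are not given: they have to be found in the camera images.
- manifold: Aluminium filtration manifold fixed to the desk, 100 mm (its x, depth) by 290 mm (its y, length), top face 42 mm above its origin, which is the centre of its underside on the desk. Three bayonet ports in a row along y, 90 mm apart.
- port_1 (a point): Mouth centre, in the top face, of the bayonet port toward the manifold's +y. Hole 37 mm across, two slots for the lugs along the manifold's x (52 mm end to end, 14 wide), plate 7 mm thick. A sprung plunger 4 mm below the top face (800 N/m) takes 12 N to press a head's flange flush on the top face, which is the stop.
- port_2 (a point): Middle port, like port_1. To fit: wing along the manifold's x, push down until the flange is under 4 mm above the top face, turn 90 degrees clockwise from above (stop 0.1 rad beyond), let go: the spring lifts it 3 mm into notches. Locked: wing along the manifold's y, flange 8 mm above the top face (origin 10 mm below it).
- port_3 (a point): Port toward the manifold's -y, like port_1. To take a head out: push down until the flange is under 4 mm above the top face, turn 90 degrees counter-clockwise from above, let it rise (origin then 4 mm below the top face), lift straight up.
- retainer (a joint): Angle of the steel retainer, a lever frame over the manifold. 0 = shut: its 10 mm bar lies level along y, 20 mm to the +x side of the port line, beside the wings of locked heads (a wing not turned home is in its way). Grows as it swings up and over toward the manifold's -x; stop at 2.0. Friction (0.15 N m) holds it where it is left.
- retainer_hinge (a point): Middle of the retainer's hinge axis, which runs along the manifold's y, 45 mm to its -x side and 66 mm above its underside.
- retainer_handle (a point): Grip point of the black tab at mid-length of the retainer bar, 95 mm from the hinge axis (66 mm above the desk when shut, which it may not quite be at the start). The tab is 14 mm wide along the manifold's y (pinch it across this width; it can pivot between the fingers), 10 thick, and runs radially 67 to 109 mm from the hinge; the bar is 65 mm from it.
- fresh_1: Fresh filter head (2 or 3 are present), on the desk at the start. 49 mm tall, 90 g; origin: centre of the underside. Heavy metal shank 32 mm across, z 0-18; two lugs along x (46 mm tip to tip, 9 wide, z 0-6); flange 50 mm across, z 18-23; wing grip 46 mm along x (parallel to the lugs), 14 thick along y, z 23-49. Same after a half turn about z.
- fresh_2: Fresh filter head, same shape as fresh_1, upright on the desk to the right of the manifold at the start; it may be absent.
- fresh_3: Fresh filter head, same shape as fresh_1, upright on the desk to the right of the manifold at the start; it may be absent.
- used_1: Filter head, same as fresh_1. A used one, locked in port_1 at the start. Only one of the three is present.
- used_2: Filter head, same as fresh_1. A used one, locked in port_2 at the start. Only one of the three is present.
- used_3: Filter head, same as fresh_1. A used one, locked in port_3 at the start. Only one of the three is present.
- dish: Shallow loose glass dish, 116 mm across, 18 mm tall, 3 mm floor, inside about 94 mm across, to the left of the manifold on a 5 mm glass sheet that covers that side of the desk. Origin at the centre of its underside.
- dropper_bottle: Bystander: dropper bottle, to be left alone. Origin at the centre of its underside.
- brown_bottle_2: Bystander: brown bottle, to be left alone. Origin at the centre of its underside.
- slide_box: Bystander: slide box, to be left alone. Origin at the centre of its underside.
- small_jar: Bystander: jar, to be left alone. Origin at the centre of its underside.
- clock: Bystander: timer, to be left alone. Origin at the centre of its underside.
- cup: Bystander: cup, to be left alone. Origin at the centre of its underside.
Not all that is in view belongs to the job. Leave any purple look-alike of the fresh_2 alone.

How it is judged:
By the outcome, as a careful person would: the job done as asked, in the order asked, and still so for the second after the job is handed in, with the robot touching nothing.
Of used_1, used_2, used_3 only 1 to 1 are there at a start; the rules pass over those that are not, and their reading is None.
Of fresh_1, fresh_2, fresh_3 only 2 to 3 are there at a start; the rules pass over those that are not, and their reading is None.
At some moment in a run one of fresh_1, fresh_2, fresh_3 may be knocked a few centimetres aside while the robot is not near it.
It also fails if it takes over 210 s, if anything falls off the work surface, if the arm or the gripper's body presses on something with over 40 N, if the wrist force passes 120 N, or if a joint passes its speed limit or range.

## Working session

There is one attempt and no reset: what is moved stays moved. The work goes in short steps, Python scripts to look and compute and a tool call to move; the robot and the scene stay as the last step left them, time stands still between calls to the robot, and variables do not carry over. Pictures are saved under pics/ and viewed, at most 14 in all, crops included, and the job is handed in when it is done.

Besides the shell and the picture viewer there is one more tool, called by a JSON object that holds its "op" and its "data". apply_moves: Moves the arm, as the interface text tells. Its arguments: {"type":"object","properties":{"commands":{"type":"array"},"newtons":{"type":"number"}},"required":["commands"]}

```bash
ls; mkdir -p pics; cat > h.py <<'E'
import numpy as np, cv2
from cell import observe, imaging, arm
def snap(n,f=None):
    im,d=imaging.get_image(n)
    if f: cv2.imwrite('pics/'+f,im[:,:,::-1])
    return im,d
def rays(n,px):
    p=imaging.camera_params(n);K=np.array(p['camera_matrix']);D=np.array(p['dist'],float)
    u=cv2.undistortPoints(np.array(px,float).reshape(-1,1,2),K,D).reshape(-1,2)
    d=np.c_[u[:,0],-u[:,1],-np.ones(len(u))]@np.array(p['rotation']).T
    return np.array(p['origin']),d
def onplane(n,px,z):
    o,d=rays(n,px); return o+d*((z-o[2])/d[:,2])[:,None]
def depthpt(n,px,dep):
    o,d=rays(n,px); return o+d*np.array([dep[int(v),int(u)] for u,v in px])[:,None]
def proj(n,P):
    p=imaging.camera_params(n);R=np.array(p['rotation']);c=(np.array(P,float).reshape(-1,3)-p['origin'])@R
    c=c*[1,-1,-1]
    return cv2.projectPoints(c,np.zeros(3),np.zeros(3),np.array(p['camera_matrix']),np.array(p['dist'],float))[0].reshape(-1,2)
E
python3 - <<'E'
from h import *
np.set_printoptions(precision=4,suppress=True)
for n in('scene','top'):
    im,d=snap(n,n+'0.png'); p=imaging.camera_params(n); print(n,p['origin'],p['rotation'],p['camera_matrix'],p['dist'],(d>0).mean())
s=observe();print({k:np.round(v,3) for k,v in s.items()},arm.grasp_offset)
E
```

```text
pics
scene [ 0.0513 -0.6745  0.7262] [ 0.9133 -0.2646 -0.5604] [[514.2002   0.     318.6308]
 [  0.     514.2002 243.1505]
 [  0.       0.       1.    ]] [0.0212 0.     0.     0.     0.    ] 0.9961002604166667
top [0.3578 0.0837 1.2128] [ 0.1516 -0.141  -1.5846] [[530.8815   0.     315.3   ]
 [  0.     530.8815 234.7582]
 [  0.       0.       1.    ]] [-0.1017  0.      0.      0.      0.    ] 0.995966796875
{'clock': np.float64(0.1), 'joints': array([-1.218,  0.435,  0.025,  1.574, -0.012,  1.134, -0.075]), 'dq': array([ 0.   , -0.002,  0.   , -0.004,  0.   , -0.001, -0.001]), 'joint_efforts': array([  0.003, -66.912,   0.988, -31.515,  -0.06 ,   0.037,   0.   ]), 'position': array([0.275, 0.561, 0.226]), 'ee_rot': array([-0.71 , -3.06 ,  0.002]), 'force': array([-0.44 ,  0.068,  0.359]), 'ft_torque': array([-0.005,  0.001,  0.024]), 'gripper_force': np.float64(0.0), 'width': np.float64(0.999)} 0.0188
```

```bash
sed -i "s/np.array(p\['rotation'\])/cv2.Rodrigues(np.array(p['rotation'],float))[0]/g" h.py; grep -n Rodr h.py; ls pics
```

```text
10:    d=np.c_[u[:,0],-u[:,1],-np.ones(len(u))]@cv2.Rodrigues(np.array(p['rotation'],float))[0].T
17:    p=imaging.camera_params(n);R=cv2.Rodrigues(np.array(p['rotation'],float))[0];c=(np.array(P,float).reshape(-1,3)-p['origin'])@R
scene0.png
top0.png
```

View pics/scene0.png

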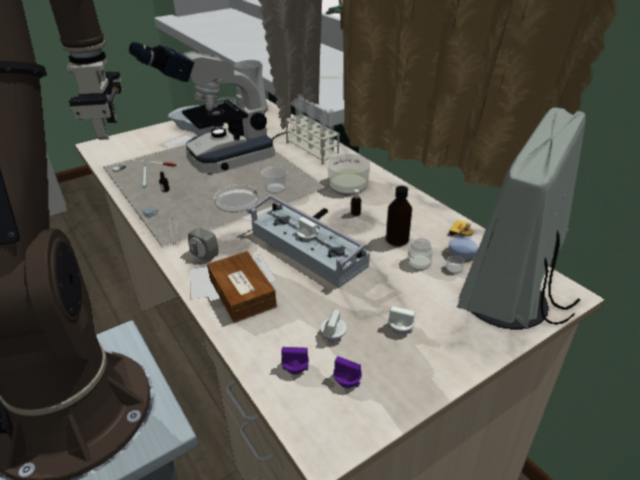

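View pics/top0.png

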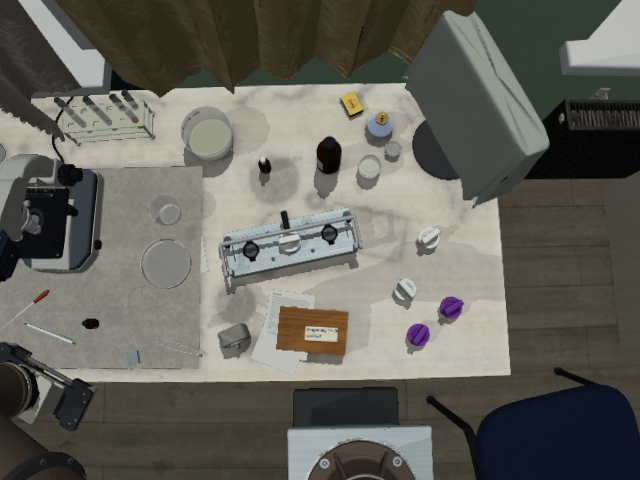

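Scene picture: fresh white heads at scene px (333,326) and (401,319), with purple ones at (295,359) and (347,373). Top picture: white at (404,290) and (429,238), purple at (418,335) and (451,308), the dish at (167,264), the used head in the middle port at (289,242), and the black tab at (285,218). The white ones fit "fresh"; the purple ones are the look-alikes. I'll confirm this in a crop.

```bash
python3 - <<'E'
from h import *
np.set_printoptions(precision=4,suppress=True)
im=cv2.imread('pics/top0.png')
cv2.imwrite('pics/crop1.png',cv2.resize(im[195:365,205:475],None,fx=2.9,fy=2.9,interpolation=cv2.INTER_CUBIC))
_,d=imaging.get_image('top')
px=[(429,238),(404,290),(289,242),(285,218),(285,213),(251,250),(329,234),(167,264),(222,268),(358,232),(305,262),(390,262)]
print(np.c_[np.array(px),depthpt('top',px,d)])
hsv=cv2.cvtColor(im,cv2.COLOR_BGR2HSV)
E
```

```text
[[429.     238.       0.5634  -0.1633   0.0539]
 [404.     290.       0.4498  -0.1032   0.0462]
 [289.     242.       0.5576   0.1472   0.0708]
 [285.     218.       0.6073   0.1544   0.0893]
 [285.     213.       0.6185   0.1543   0.0891]
 [251.     250.       0.5465   0.2344   0.0395]
 [329.     234.       0.5798   0.0587   0.0381]
 [167.     264.       0.5221   0.433    0.01  ]
 [222.     268.       0.5121   0.3067  -0.0004]
 [358.     232.       0.5765  -0.0041   0.0726]
 [305.     262.       0.5196   0.1141   0.0214]
 [390.     262.       0.5187  -0.0813  -0.0008]]
```

View pics/crop1.png

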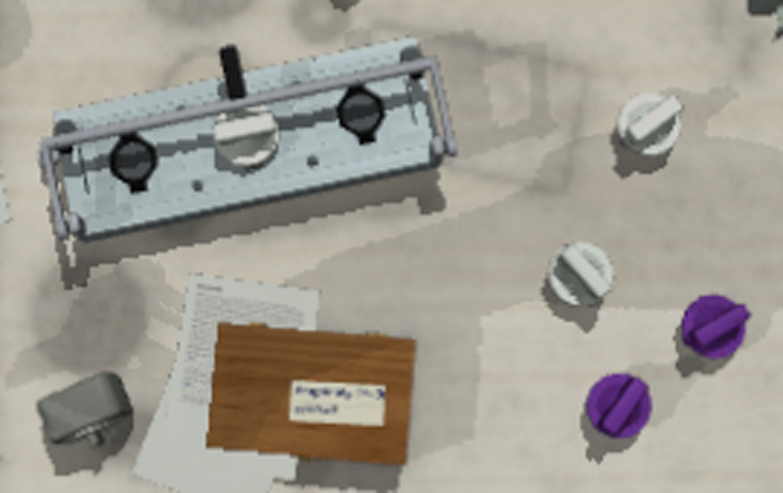

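```bash
cat >> h.py <<'E'
def cloud(n):
    im,d=imaging.get_image(n); v,u=np.mgrid[0:480,0:640]
    o,r=rays(n,np.c_[u.ravel(),v.ravel()]); P=o+r*d.reshape(-1,1); P[d.ravel()==0]=9
    return P,im.reshape(-1,3)
def blob(P,c,r,z0,z1):
    m=(np.hypot(P[:,0]-c[0],P[:,1]-c[1])<r)&(P[:,2]>z0)&(P[:,2]<z1); Q=P[m]
    (cx,cy),(w,h),a=cv2.minAreaRect((Q[:,:2]*1000).astype(np.float32))
    if w<h: a+=90
    a=(a+90)%180-90
    return len(Q),np.round([cx/1000,cy/1000],4),np.round(sorted((w,h)),1),round(float(np.deg2rad(a)),3),np.round(np.median(Q[:,2]),4),np.round(Q[:,:2].mean(0),4)
E
python3 - <<'E'
from h import *
np.set_printoptions(precision=4,suppress=True)
for n in('top','scene'):
    P,c=cloud(n); print(n)
    for nm,ce in(('fA',(.5634,-.163)),('fB',(.45,-.103))):
        print(nm,'wing',blob(P,ce,.04,.040,.06),'fl',blob(P,ce,.04,.014,.03))
    print('used wing',blob(P,(.56,.147),.04,.068,.08))
    print('used flange',blob(P,(.56,.147),.04,.046,.056))
    # manifold top
    m=(np.abs(P[:,2]-.042)<.004)&(abs(P[:,0]-.56)<.12)&(abs(P[:,1]-.15)<.18)
    (cx,cy),wh,a=cv2.minAreaRect((P[m][:,:2]*1000).astype(np.float32)); print('man',m.sum(),cx,cy,wh,a,np.median(P[m][:,2]))
    m=(np.abs(P[:,2]-.09)<.02)&(abs(P[:,0]-.61)<.03)&(abs(P[:,1]-.153)<.03)&(c.max(1)<60)
    print('tab',m.sum(),P[m].min(0),P[m].max(0),np.median(P[m],0))
    m=(np.abs(P[:,2]-.013)<.010)&(np.hypot(P[:,0]-.52,P[:,1]-.433)<.075)
    Q=P[m]; print('dish',m.sum(),Q.min(0),Q.max(0)); print(np.histogram(Q[:,2],10))
    hi=Q[Q[:,2]>.018]; 
    if len(hi)>10: print(cv2.minEnclosingCircle((hi[:,:2]*1000).astype(np.float32)))
E
```

```text
top
fA wing (129, array([ 0.5711, -0.1686]), array([14. , 46.6]), -0.975, np.float64(0.0486), array([ 0.5703, -0.1676])) fl (220, array([ 0.5702, -0.167 ]), array([47.6, 49.4]), 0.564, np.float64(0.0241), array([ 0.5695, -0.1669]))
fB wing (138, array([ 0.4529, -0.1086]), array([14.5, 43.5]), 0.717, np.float64(0.0487), array([ 0.4525, -0.1085])) fl (201, array([ 0.4536, -0.1083]), array([46.1, 48.1]), -0.628, np.float64(0.0239), array([ 0.4526, -0.1068]))
used wing (114, array([0.5723, 0.1496]), array([31.6, 67.3]), -1.374, np.float64(0.0785), array([0.5723, 0.15  ]))
used flange (107, array([0.5563, 0.1442]), array([62.1, 74.9]), -0.872, np.float64(0.0535), array([0.5567, 0.1456]))
man 3871 564.31494140625 146.9548797607422 (101.12090301513672, 290.2596435546875) 11.04935073852539 0.04208594842692581
tab 96 [0.5863 0.1463 0.0803] [0.6232 0.1632 0.0918] [0.6048 0.1548 0.0859]
dish 2939 [0.4461 0.3589 0.003 ] [0.594  0.5079 0.023 ]
(array([455, 710, 780, 546, 217,  63,  34,  36,  39,  59]), array([0.003, 0.005, 0.007, 0.009, 0.011, 0.013, 0.015, 0.017, 0.019,
       0.021, 0.023]))
((
[... 533 characters left out ...]
9, array([0.5751, 0.1496]), array([44. , 72.3]), -1.413, np.float64(0.0771), array([0.5699, 0.1444]))
used flange (114, array([0.5588, 0.1383]), array([40.1, 46.3]), -0.533, np.float64(0.0533), array([0.5537, 0.1344]))
man 2215 560.5368041992188 142.44308471679688 (102.53598022460938, 293.41717529296875) 11.317062377929688 0.04005510688524616
tab 57 [0.5861 0.141  0.0765] [0.6198 0.1585 0.0868] [0.6026 0.1488 0.0824]
dish 1097 [0.4452 0.3584 0.003 ] [0.5945 0.4971 0.0229]
(array([268, 314, 132,  68,  59,  48,  55,  60,  62,  31]), array([0.003 , 0.005 , 0.007 , 0.009 , 0.011 , 0.0129, 0.0149, 0.0169,
       0.0189, 0.0209, 0.0229]))
((521.2158813476562, 430.65008544921875), 61.2817268371582)
```

```bash
cat >> h.py <<'E'
def tool():
    s=observe(); R=cv2.Rodrigues(np.array(s['ee_rot'],float))[0]; return np.array(s['position']),R
def toolext(n,P):
    p,R=tool(); Q=(P-p)@R; Q=Q[(abs(Q[:,0])<.13)&(abs(Q[:,1])<.13)&(Q[:,2]>-.2)&(Q[:,2]<.02)]
    for z in np.arange(-.19,.02,.015):
        q=Q[abs(Q[:,2]-z)<.0075]
        if len(q)>3: print(n,round(z,3),len(q),q.min(0)[:2].round(3),q.max(0)[:2].round(3))
E
python3 - <<'E'
from h import *
for n in('top','scene'):
    P,c=cloud(n); toolext(n,P)
a=cv2.imread('pics/scene0.png')[0:200,20:220]; b=cv2.imread('pics/top0.png')[300:480,0:200]
cv2.imwrite('pics/grip.png',cv2.resize(np.hstack([a[:180],b]),None,fx=2,fy=2,interpolation=cv2.INTER_CUBIC))
E
```

```text
top -0.19 62 [-0.043 -0.043] [0.029 0.007]
top -0.175 295 [-0.039 -0.051] [0.034 0.014]
top -0.16 672 [-0.039 -0.051] [0.036 0.014]
top -0.145 115 [-0.023 -0.051] [ 0.021 -0.029]
top -0.13 127 [-0.024 -0.051] [0.022 0.   ]
top -0.115 1221 [-0.039 -0.095] [0.036 0.092]
top -0.1 588 [-0.038 -0.095] [0.036 0.093]
top -0.085 537 [-0.038 -0.092] [0.036 0.091]
top -0.07 114 [-0.038 -0.087] [0.033 0.087]
top -0.04 17 [-0.012  0.046] [-0.009  0.063]
top -0.025 4 [-0.007  0.047] [-0.004  0.049]
top -0.01 12 [-0.012  0.044] [0.    0.054]
scene -0.19 219 [-0.045 -0.046] [0.038 0.009]
scene -0.175 306 [-0.04  -0.042] [0.035 0.027]
scene -0.16 391 [-0.039 -0.056] [0.037 0.012]
scene -0.145 190 [-0.025 -0.057] [0.023 0.   ]
scene -0.13 204 [-0.025 -0.058] [0.02  0.014]
scene -0.115 256 [-0.035 -0.101] [0.023 0.081]
scene -0.1 615 [-0.039 -0.101] [0.035 0.095]
scene -0.085 397 [-0.038 -0.098] [0.034 0.086]
scene -0.07 283 [-0.038 -0.095] [0.034 0.081]
scene -0.055 51 [-0.013 -0.071] [0.009 0.059]
scene -0.04 87 [-0.013 -0.07 ] [0.01  0.062]
scene -0.025 106 [-0.013 -0.07 ] [0.01  0.063]
scene -0.01 107 [-0.012 -0.067] [0.009 0.059]
scene 0.005 23 [-0.012 -0.057] [0.011 0.048]
```

View pics/grip.png

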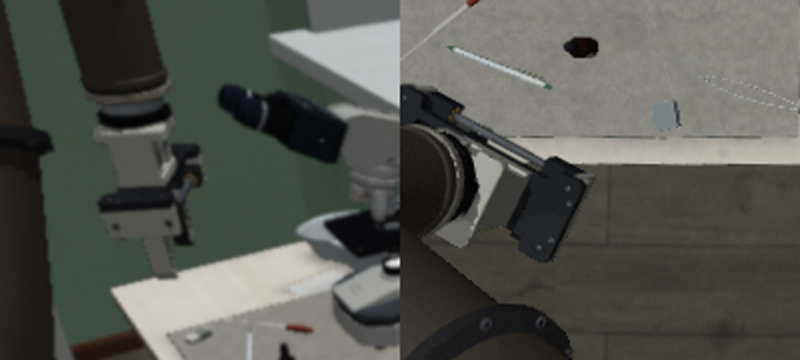

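Gripper crop: the body's long side (190 mm) lies along the closing line. Against the known tool pose, the top camera is within about 1 mm while the scene camera is off by about 4 mm, so I trust the top one. Next, move towards the handle.

{"op": "apply_moves", "data": {"commands": [[100, 0.56, -0.67, 0, 0.13], [100, 0.56, -0.67, 0, 0.13], [100, 0.56, -0.67, 0, 0.13], [100, 0.56, -0.67, 0, 0.13], [100, 0.56, -0.67, 0, 0.13], [100, 0.56, -0.67, 0, 0.13], [100, 0.56, -0.67, -0.2, 0.13], [100, 0.56, -0.67, -0.2, 0.13], [100, 0.56, -0.67, -0.2, 0.13], [60, 0.56, -0.67, -0.2, 0.13], [60, 0, 0, 0, 0]], "newtons": 30}}

```text
clock: 1.72
position: [0.6132, 0.1532, 0.1775]
ee_rot: [0.293, -3.127, 0.005]
force: [-0.7, 0.5, 0.4]
width: 0.829
gripper_force: 0.0
```

{"op": "apply_moves", "data": {"commands": [[60, -0.02, 0.05, -0.6, 0], [50, 0, 0, -0.6, 0], [50, 0, 0, -0.5, 0], [50, 0, 0, -0.2, 0], [50, 0, 0, 0, 0], [0, 0, 0, 0, 0], [0, 0, 0, 0, 0], [0, 0, 0, 0, 0], [0, 0, 0, 0, 0]], "newtons": 25}}

```text
clock: 2.85
position: [0.6119, 0.156, 0.0655]
ee_rot: [-0.297, 3.125, -0.01]
force: [4.6, -16.2, 1.4]
width: 0.146
gripper_force: 25.0
```

```bash
python3 - <<'E'
from h import *
snap('scene','s1.png'); s=observe(); print(s['joints'],s['force'],s['ft_torque'])
im=cv2.imread('pics/s1.png')[150:330,180:440]; cv2.imwrite('pics/s1c.png',cv2.resize(im,None,fx=3,fy=3))
E
```

```text
[-0.35742353  0.60730996  0.02896546  1.7231732  -0.01400836  0.81093595
  1.43622665] [  4.26332419 -14.20147414   1.57632497] [-2.97246324 -0.75784619  0.03338045]
```

View pics/s1c.png

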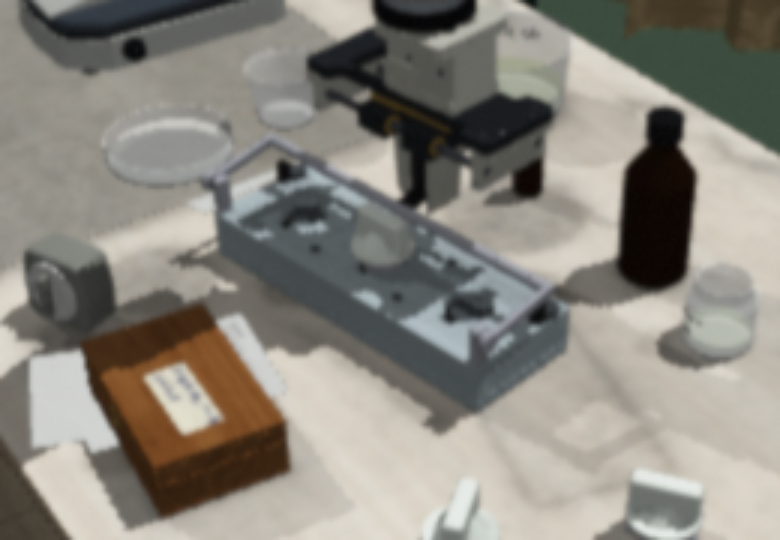

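The tab is gripped (opening about 13.4 mm). Now I'll compute the arc.

```bash
python3 - <<'E'
import numpy as np
a=np.linspace(.17,2.03,13); x=95*np.cos(a); z=95*np.sin(a)
ex=np.array([.9814,.1918])
for i in range(12):
    d=x[i+1]-x[i]; print([0]+[round(float(v),2) for v in (d*ex[0]/60,d*ex[1]/60,(z[i+1]-z[i])/60)]+[0])
E
```

```text
[0, -0.06, -0.01, 0.24, 0]
[0, -0.09, -0.02, 0.23, 0]
[0, -0.13, -0.02, 0.21, 0]
[0, -0.16, -0.03, 0.19, 0]
[0, -0.18, -0.04, 0.16, 0]
[0, -0.21, -0.04, 0.13, 0]
[0, -0.22, -0.04, 0.09, 0]
[0, -0.23, -0.05, 0.06, 0]
[0, -0.24, -0.05, 0.02, 0]
[0, -0.24, -0.05, -0.02, 0]
[0, -0.23, -0.05, -0.06, 0]
[0, -0.22, -0.04, -0.09, 0]
```

{"op": "apply_moves", "data": {"commands": [[0, -0.06, -0.03, 0.24, 0], [0, -0.09, -0.02, 0.23, 0], [0, -0.13, -0.02, 0.21, 0], [0, -0.16, -0.03, 0.19, 0], [0, -0.18, -0.04, 0.16, 0], [0, -0.21, -0.04, 0.13, 0]]}}

```text
clock: 3.65
position: [0.5618, 0.1462, 0.1349]
ee_rot: [-0.297, 3.125, -0.008]
force: [5.7, -12.8, -4.9]
width: 0.152
gripper_force: 25.0
```

{"op": "apply_moves", "data": {"commands": [[0, -0.22, -0.04, 0.09, 0], [0, -0.23, -0.05, 0.06, 0], [0, -0.24, -0.05, 0.02, 0], [0, -0.24, -0.05, -0.02, 0], [0, -0.23, -0.05, -0.06, 0], [0, 0, 0, 0, 0]]}}

```text
clock: 4.4
position: [0.4924, 0.1327, 0.142]
ee_rot: [-0.297, 3.123, -0.005]
force: [-1.0, -15.7, 19.0]
width: 0.149
gripper_force: 25.0
```

{"op": "apply_moves", "data": {"commands": [[0, -0.15, -0.05, -0.1, 0], [0, -0.1, -0.03, -0.09, 0], [0, 0, 0, 0, 0], [0, 0, 0, 0, 0]]}}

```text
clock: 4.9
position: [0.476, 0.1294, 0.1304]
ee_rot: [-0.3, 3.126, -0.003]
force: [-7.1, -10.7, 23.3]
width: 0.148
gripper_force: 25.0
```

{"op": "apply_moves", "data": {"commands": [[40, 0, 0, 0, 0], [40, 0, 0, 0, 0], [40, 0, 0, 0, 0], [40, 0, 0, 0.8, 0], [40, 0, 0, 0.8, 0], [40, -0.3, 0, 0.2, 0], [40, -0.5, 0, 0, 0]]}}

```text
clock: 5.78
position: [0.4282, 0.1327, 0.2375]
ee_rot: [-0.304, 3.124, 0.001]
force: [-0.0, 0.6, -0.4]
width: 0.4
gripper_force: 0.0
```

```bash
python3 - <<'E'
from h import *
np.set_printoptions(precision=4,suppress=True)
s=observe(); print(s['position'],s['force'])
P,c=cloud('scene')
C=np.array([.5605,.1424]);ex=np.array([.9814,.1918]);ey=np.array([-.1918,.9814])
q=np.c_[(P[:,:2]-C)@ex,(P[:,:2]-C)@ey,P[:,2]]
m=(q[:,2]>.085)&(q[:,2]<.18)&(q[:,0]<0)&(q[:,0]>-.12)&(abs(q[:,1])<.15)&(abs(q[:,1])>.03)
b=q[m]; print('bar',len(b),np.percentile(b,[5,50,95],axis=0)); 
m=(q[:,2]>.12)&(q[:,2]<.19)&(q[:,0]<0)&(q[:,0]>-.12)&(abs(q[:,1])<.012); t=q[m]; print('tab',len(t),t[t[:,2].argsort()][[0,-1]])
im,_=snap('top','t2.png'); cv2.imwrite('pics/t2c.png',cv2.resize(im[180:310,200:400,::-1],None,fx=4,fy=4,interpolation=cv2.INTER_CUBIC))
E
```

```text
[0.4282 0.1327 0.2375] [-0.0216  0.6136 -0.3547]
bar 467 [[-0.0743 -0.1488  0.0971]
 [-0.0711 -0.0464  0.1264]
 [-0.0578  0.1476  0.1294]]
tab 114 [[-0.0719 -0.0077  0.1206]
 [-0.0882 -0.002   0.1655]]
```

View pics/t2c.png

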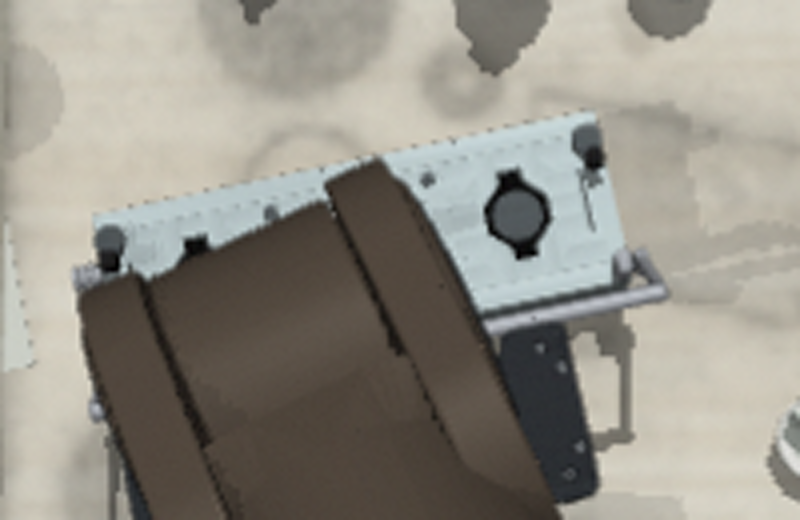

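Top crop shows the retainer bar on the -x side. In the scene depth it lies at x_m -72 mm, z 0.126, which is the 2.0 stop. Now for the used head, gripping across its wing length.

{"op": "apply_moves", "data": {"commands": [[70, 0.7, 0.07, 0, 0.01], [70, 0.77, 0.07, 0, 0], [70, 0.8, 0.08, 0, 0], [70, 0, 0, -0.7, 0], [70, 0, 0, -0.8, 0], [70, 0, 0, -0.7, 0], [70, 0, 0, -0.3, 0], [70, 0, 0, 0, 0]], "newtons": 30}}

```text
clock: 6.88
position: [0.563, 0.1451, 0.0845]
ee_rot: [0.312, -3.123, 0.001]
force: [0.1, 0.4, -0.2]
width: 0.697
gripper_force: 0.0
```

```bash
python3 - <<'E'
from h import *
np.set_printoptions(precision=4,suppress=True)
P,c=cloud('scene'); toolext('scene',P)
im,_=snap('scene','s3.png'); cv2.imwrite('pics/s3c.png',cv2.resize(im[150:300,220:400,::-1],None,fx=4,fy=4,interpolation=cv2.INTER_CUBIC))
E
```

```text
scene -0.19 176 [-0.023 -0.047] [0.045 0.026]
scene -0.175 294 [-0.03  -0.041] [0.04  0.029]
scene -0.16 427 [-0.036 -0.055] [0.041 0.019]
scene -0.145 162 [-0.024 -0.054] [0.027 0.014]
scene -0.13 260 [-0.019 -0.055] [0.03  0.018]
scene -0.115 264 [-0.03  -0.092] [0.036 0.079]
scene -0.1 1006 [-0.034 -0.1  ] [0.041 0.096]
scene -0.085 534 [-0.036 -0.097] [0.094 0.09 ]
scene -0.07 391 [-0.038 -0.092] [0.095 0.082]
scene -0.055 86 [-0.01  -0.087] [0.089 0.051]
scene -0.04 528 [-0.008 -0.13 ] [0.082 0.129]
scene -0.025 129 [-0.01  -0.054] [0.014 0.049]
scene -0.01 104 [-0.009 -0.054] [0.014 0.046]
scene 0.005 115 [-0.011 -0.041] [0.014 0.041]
```

View pics/s3c.png

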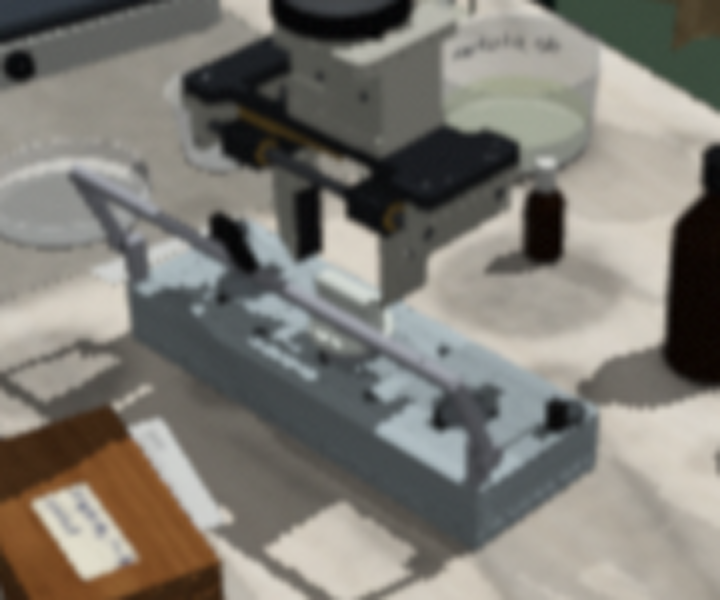

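The picture shows the fingers straddling the used wing's ends, with the retainer up and over. Lowering and closing.

{"op": "apply_moves", "data": {"commands": [[70, 0.02, 0.02, -0.21, 0], [70, 0, 0, 0, 0], [30, 0, 0, 0, 0], [30, 0, 0, 0, 0], [30, 0, 0, 0, 0], [30, 0, 0, 0, 0]], "newtons": 40}}

```text
clock: 7.72
position: [0.5651, 0.1467, 0.074]
ee_rot: [-0.312, 3.126, 0.0]
force: [-0.2, 0.8, 2.1]
width: 0.489
gripper_force: 40.0
```

{"op": "apply_moves", "data": {"commands": [[30, 0, 0, -0.06, 0], [30, 0, 0, -0.06, 0], [30, 0, 0, 0, 0]], "newtons": 55}}

```text
clock: 8.1
position: [0.5654, 0.1468, 0.0671]
ee_rot: [-0.312, 3.125, 0.001]
force: [-1.8, -0.1, 9.8]
width: 0.489
gripper_force: 55.0
```

{"op": "apply_moves", "data": {"commands": [[30, 0, 0, 0.015, 0.2], [30, 0, 0, 0, 0.27], [30, 0, 0, 0, 0.3], [30, 0, 0, 0, 0]]}}

```text
clock: 8.6
position: [0.5659, 0.1472, 0.0684]
ee_rot: [-0.907, 3.005, 0.001]
force: [-0.9, 1.2, 8.7]
width: 0.488
gripper_force: 55.0
```

{"op": "apply_moves", "data": {"commands": [[30, 0, 0, 0, 0.3], [30, 0, 0, 0, 0.3], [30, 0, 0, 0, 0.24], [30, 0, 0, 0, 0]]}}

```text
clock: 9.1
position: [0.5659, 0.1473, 0.0684]
ee_rot: [-1.513, 2.75, 0.0]
force: [-0.5, 1.4, 7.5]
width: 0.489
gripper_force: 55.0
```

{"op": "apply_moves", "data": {"commands": [[70, 0, 0, 0, 0], [70, 0, 0, 0, 0], [70, 0, 0, 0.4, 0], [50, 0, 0, 0.1, -0.3], [50, 0, 0, 0, -0.35], [50, 0, 0, 0, -0.35], [50, 0, 0, 0, -0.35], [50, 0, 0, 0, -0.35], [50, 0, 0, 0, -0.35], [50, 0, 0, 0, -0.35], [50, 0, 0, 0, -0.35], [50, 0, 0, 0, -0.35]]}}

```text
clock: 10.6
position: [0.5647, 0.1465, 0.0971]
ee_rot: [-0.856, -3.022, 0.001]
force: [0.8, -0.3, 0.0]
width: 0.498
gripper_force: 0.0
```

{"op": "apply_moves", "data": {"commands": [[50, 0, 0, 0, -0.04], [50, 0, 0, 0, 0]]}}

```text
clock: 10.85
position: [0.5648, 0.1466, 0.0972]
ee_rot: [-0.872, -3.018, 0.001]
force: [0.5, 0.6, 0.0]
width: 0.501
gripper_force: 0.0
```

```bash
python3 - <<'E'
from h import *
np.set_printoptions(precision=4,suppress=True)
P,c=cloud('scene')
print(blob(P,(.562,.143),.035,.07,.085))
print(blob(P,(.562,.143),.03,.046,.06))
s=observe();th=np.arctan2(s['ee_rot'][1],s['ee_rot'][0]);print('yaw',2*th-np.pi/2,s['joints'][6],s['position'],s['force'])
E
```

```text
(92, array([0.5632, 0.1406]), array([20.2, 42.9]), -0.386, np.float64(0.0753), array([0.5641, 0.1397]))
(110, array([0.5578, 0.1324]), array([25.5, 46.4]), -0.532, np.float64(0.051), array([0.5546, 0.1337]))
yaw -5.275116965960573 0.7972013818233739 [0.5648 0.1466 0.0973] [-0.0636  0.3719  0.1959]
```

{"op": "apply_moves", "data": {"commands": [[50, 0, 0, -0.3, 0], [50, 0, 0, -0.16, 0], [50, 0, 0, 0, 0], [0, 0, 0, 0, 0], [0, 0, 0, 0, 0], [0, 0, 0, 0, 0], [0, 0, 0, 0, 0]], "newtons": 50}}

```text
clock: 11.78
position: [0.5649, 0.1463, 0.0701]
ee_rot: [0.877, 3.017, -0.0]
force: [-1.9, -0.9, 4.2]
width: 0.146
gripper_force: 50.0
```

{"op": "apply_moves", "data": {"commands": [[0, 0, 0, -0.05, 0], [0, 0, 0, -0.005, 0], [0, 0, 0, 0, 0.25], [0, 0, 0, 0, 0.32], [0, 0, 0, 0, 0.32], [0, 0, 0, 0, 0]]}}

```text
clock: 12.52
position: [0.5659, 0.147, 0.0676]
ee_rot: [0.186, 3.134, 0.002]
force: [-0.7, -0.0, 8.7]
width: 0.146
gripper_force: 50.0
```

{"op": "apply_moves", "data": {"commands": [[0, 0, 0, 0, 0.3], [0, 0, 0, 0, 0.3], [0, 0, 0, 0, 0.05], [0, 0, 0, 0, 0]]}}

```text
clock: 13.02
position: [0.5659, 0.1472, 0.0677]
ee_rot: [-0.32, 3.123, 0.002]
force: [-1.0, 0.9, 8.4]
width: 0.145
gripper_force: 50.0
```

{"op": "apply_moves", "data": {"commands": [[0, 0, 0, 0.1, 0], [0, 0, 0, 0.15, 0], [0, 0, 0, 0.2, 0], [0, 0, 0, 0.3, 0], [0, 0, 0, 0.5, 0], [0, 0, 0, 0.7, 0], [0, 0, 0, 0.1, 0], [0, 0, 0, 0, 0]]}}

```text
clock: 14.02
position: [0.5648, 0.1465, 0.1897]
ee_rot: [-0.32, 3.125, 0.0]
force: [0.2, -0.5, -1.5]
width: 0.144
gripper_force: 50.0
```

{"op": "apply_moves", "data": {"commands": [[0, -0.05, 0.4, 0, 0], [0, -0.1, 0.7, 0, 0], [0, -0.1, 0.8, 0, 0], [0, -0.1, 0.8, 0, 0], [0, -0.1, 0.8, 0, 0], [0, -0.14, 0.8, 0, 0], [0, -0.1, 0.5, 0, 0], [0, 0, 0, 0, 0], [0, 0, 0, -0.7, 0], [0, 0, 0, -0.7, 0], [0, 0, 0, 0, 0]]}}

```text
clock: 15.4
position: [0.5217, 0.431, 0.1012]
ee_rot: [0.318, -3.119, 0.009]
force: [0.0, -0.7, -0.5]
width: 0.145
gripper_force: 50.0
```

```bash
python3 - <<'E'
from h import *
im,_=snap('scene','s4.png'); im2,_=snap('top'); print(observe()['position'])
a=im[110:260,160:360,::-1]; b=im2[180:330,80:280,::-1]
cv2.imwrite('pics/s4c.png',cv2.resize(np.hstack([a,b]),None,fx=2,fy=2,interpolation=cv2.INTER_CUBIC))
E
```

```text
[0.52402198 0.43375712 0.10589698]
```

View pics/s4c.png

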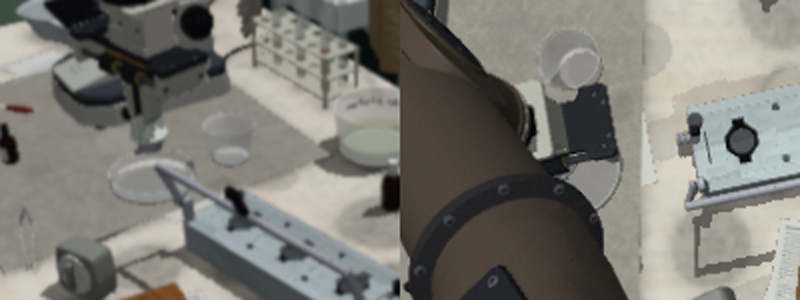

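Left half: the head is held above the dish at about (150,135), and the port is now empty. Lowering.

{"op": "apply_moves", "data": {"commands": [[0, 0, 0, -0.5, 0], [0, 0, 0, -0.25, 0], [0, 0, 0, -0.12, 0], [0, 0, 0, -0.03, 0], [0, 0, 0, 0, 0]]}}

```text
clock: 16.12
position: [0.5239, 0.4349, 0.0523]
ee_rot: [-0.32, 3.124, 0.001]
force: [0.2, 0.7, -0.4]
width: 0.144
gripper_force: 50.0
```

{"op": "apply_moves", "data": {"commands": [[0, 0, 0, -0.03, 0], [0, 0, 0, -0.02, 0], [0, 0, 0, 0, 0]]}}

```text
clock: 16.5
position: [0.524, 0.4348, 0.0495]
ee_rot: [-0.32, 3.124, 0.001]
force: [-1.0, -1.5, 5.3]
width: 0.145
gripper_force: 50.0
```

{"op": "apply_moves", "data": {"commands": [[45, 0, 0, 0, 0], [45, 0, 0, 0, 0], [45, 0, 0, 0.5, 0], [45, 0, 0, 1, 0], [45, 0, -0.3, 0.9, 0.1], [45, -0.1, -0.8, 0.1, 0.1], [45, -0.12, -0.9, 0, 0.1], [45, -0.12, -0.9, 0, 0.1], [45, -0.12, -0.9, 0, 0.1], [45, -0.12, -0.9, 0, 0.1], [45, -0.12, -0.9, 0, 0.1], [45, -0.12, -0.9, 0, 0.1]]}}

```text
clock: 18.0
position: [0.474, 0.0429, 0.1987]
ee_rot: [-0.937, 2.998, -0.0]
force: [-0.1, -1.2, 0.3]
width: 0.45
gripper_force: 0.0
```

{"op": "apply_moves", "data": {"commands": [[45, -0.12, -0.9, 0, 0.1], [45, -0.12, -0.8, 0, 0.13], [45, 0, 0, 0, 0]]}}

```text
clock: 18.38
position: [0.4591, -0.0614, 0.1987]
ee_rot: [1.096, -2.944, 0.002]
force: [-0.2, 0.8, 0.8]
width: 0.454
gripper_force: 0.0
```

```bash
python3 - <<'E'
from h import *
np.set_printoptions(precision=4,suppress=True)
s=observe();th=np.arctan2(s['ee_rot'][1],s['ee_rot'][0]);print('yaw',(2*th-np.pi/2)%np.pi,s['joints'][6],s['position'],s['force'])
for n in('top','scene'):
    P,c=cloud(n); print(n)
    for nm,ce in(('fA',(.57,-.168)),('fB',(.452,-.108)),('used',(.523,.434))):
        try: print(nm,'wing',blob(P,ce,.04,.040,.066))
        except Exception as e: print(nm,'none')
    Q=P[(np.hypot(P[:,0]-.523,P[:,1]-.434)<.03)&(P[:,2]>.02)]; print(len(Q), np.percentile(Q[:,2],[50,95]) if len(Q) else 0)
E
```

```text
yaw 2.2839348909969157 2.2980363408029674 [ 0.4591 -0.0614  0.1987] [-0.1788  0.7645  0.8258]
top
fA wing (0, array([0., 0.]), array([0., 0.]), 0.0, np.float64(nan), array([nan, nan]))
fB wing (0, array([0., 0.]), array([0., 0.]), 0.0, np.float64(nan), array([nan, nan]))
used wing (184, array([0.527 , 0.4318]), array([22.9, 49. ]), 0.261, np.float64(0.0559), array([0.5248, 0.4326]))
401 [0.0371 0.0595]
scene
fA wing (176, array([ 0.5676, -0.1727]), array([18.7, 46.2]), -0.927, np.float64(0.0463), array([ 0.5671, -0.1744]))
fB wing (156, array([ 0.4517, -0.1131]), array([14.1, 47.8]), 0.708, np.float64(0.0467), array([ 0.4497, -0.1159]))
used wing (123, array([0.5231, 0.4295]), array([18.8, 48.6]), 0.139, np.float64(0.0506), array([0.5224, 0.4267]))
218 [0.0431 0.0558]
  return _methods._mean(a, axis=axis, dtype=dtype,
  ret = ret.dtype.type(ret / rcount)
h.py:29: RuntimeWarning: Mean of empty slice.
  return len(Q),np.round([cx/1000,cy/1000],4),np.round(sorted((w,h)),1),round(float(np.deg2rad(a)),3),np.round(np.median(Q[:,2]),4),np.round(Q[:,:2].mean(0),4)
  ret = um.true_divide(
```

{"op": "apply_moves", "data": {"commands": [[45, -0.1, -0.78, 0, 0], [45, 0, 0, -0.8, 0], [45, 0, 0, -0.9, 0], [45, 0, 0, -0.6, 0], [45, 0, 0, -0.2, 0], [45, 0, 0, 0, 0]]}}

```text
clock: 19.23
position: [0.4542, -0.1033, 0.0485]
ee_rot: [1.107, -2.94, -0.001]
force: [-0.1, -0.6, 0.4]
width: 0.451
gripper_force: 0.0
```

{"op": "apply_moves", "data": {"commands": [[45, -0.02, -0.09, -0.07, 0], [45, 0, 0, -0.07, 0], [45, 0, 0, 0, 0], [45, 0, 0, 0, 0]]}}

```text
clock: 19.73
position: [0.4529, -0.1096, 0.0404]
ee_rot: [-1.105, 2.94, -0.0]
force: [0.2, -0.1, -0.1]
width: 0.449
gripper_force: 0.0
```

{"op": "apply_moves", "data": {"commands": [[0, 0, 0.015, 0, 0], [0, 0, 0, 0, 0], [0, 0, 0, 0, 0], [0, 0, 0, 0, 0], [0, 0, 0, 0.3, 0], [0, 0, 0, 0.9, 0], [0, 0, 0, 0.9, 0], [0, 0, 0, 0.5, 0], [0, 0, 0, 0, 0]], "newtons": 50}}

```text
clock: 20.85
position: [0.4541, -0.1089, 0.1982]
ee_rot: [-1.104, 2.937, -0.003]
force: [-0.3, -0.3, -1.9]
width: 0.147
gripper_force: 49.9
```

```bash
cat >> h.py <<'E'
def held(n='scene',zlo=-.015,zhi=.07):
    P,c=cloud(n); p,R=tool(); Q=(P-p)@R
    s=c.max(1).astype(int)-c.min(1)
    for a,b in((.006,.012),(.012,.018),(.022,.028),(.03,.04)):
        q=Q[(abs(Q[:,0])<.035)&(abs(Q[:,1])<.035)&(Q[:,2]>a)&(Q[:,2]<b)]
        if len(q)>4: print(n,a,len(q),q.min(0).round(4),q.max(0).round(4))
    q=Q[(abs(Q[:,0])<.035)&(abs(Q[:,1])<.035)&(Q[:,2]>.0)&(Q[:,2]<.06)]; print('bottom z',np.percentile(q[:,2],[90,98]))
E
python3 - <<'E'
from h import *
s=observe();th=np.arctan2(s['ee_rot'][1],s['ee_rot'][0]);print('yaw',(2*th-np.pi/2)%np.pi,s['position'],s['force'],s['width'])
held()
E
```

```text
yaw 2.2898650990124225 [ 0.45406576 -0.10890356  0.19822065] [-0.26276576 -0.33917013 -1.87077804] 0.1469579595965904
scene 0.006 57 [-0.0026 -0.0154  0.006 ] [0.0259 0.0108 0.012 ]
scene 0.012 203 [-0.0185 -0.0262  0.012 ] [0.0283 0.0215 0.018 ]
scene 0.03 88 [ 0.0029 -0.0184  0.0305] [0.0258 0.0103 0.0395]
bottom z [0.0345517  0.03862404]
```

{"op": "apply_moves", "data": {"commands": [[0, 0.36, 0.46, 0, -0.17], [0, 0.36, 0.46, 0, -0.17], [0, 0.36, 0.46, 0, -0.17], [0, 0.36, 0.46, 0, -0.18], [0, 0.36, 0.46, 0, -0.18], [0, 0.34, 0.46, 0, -0.18], [0, 0, 0, 0, 0], [0, 0, 0, 0, 0]]}}

```text
clock: 21.9
position: [0.5801, 0.0562, 0.1945]
ee_rot: [0.305, -3.124, 0.001]
force: [-0.9, -0.5, -0.9]
width: 0.146
gripper_force: 49.9
```

```bash
python3 - <<'E'
from h import *
s=observe();th=np.arctan2(s['ee_rot'][1],s['ee_rot'][0]);print('yaw',(2*th-np.pi/2)%np.pi,s['position'],s['force'],s['width'])
held();held('top')
E
```

```text
yaw 1.765510156893792 [0.58006537 0.05617559 0.19445274] [-0.92628133 -0.45206382 -0.90498794] 0.14646300227110898
scene 0.006 57 [-0.018  -0.0142  0.0062] [0.0264 0.0038 0.0118]
scene 0.012 76 [-0.0171 -0.0279  0.012 ] [0.0264 0.0123 0.018 ]
scene 0.022 11 [-0.0052 -0.0262  0.0221] [0.0258 0.0142 0.0278]
scene 0.03 70 [-0.005  -0.0189  0.0301] [0.0266 0.0053 0.04  ]
bottom z [0.03631069 0.0400295 ]Traceback (most recent call last):
  File "<stdin>", line 3, in <module>
  File "h.py", line 43, in held
    q=Q[(abs(Q[:,0])<.035)&(abs(Q[:,1])<.035)&(Q[:,2]>.0)&(Q[:,2]<.06)]; print('bottom z',np.percentile(q[:,2],[90,98]))
                                                                                          ~~~~~~~~~~~~~^^^^^^^^^^^^^^^^
    return _quantile_unchecked(
        a, q, axis, out, overwrite_input, method, keepdims, weights)
    return _ureduce(a,
                    func=_quantile_ureduce_func,
    ...<5 lines>...
                    overwrite_input=overwrite_input,
                    method=method)
    r = func(a, **kwargs)
    result = _quantile(arr,
                       quantiles=q,
    ...<2 lines>...
                       out=out,
                       weights=wgt)
    slices_having_nans = np.isnan(arr[-1, ...])
                                  ~~~^^^^^^^^^
IndexError: index -1 is out of bounds for axis 0 with size 0
```

{"op": "apply_moves", "data": {"commands": [[0, 0.03, 0.04, -0.5, 0], [0, 0, 0, -0.7, 0], [0, 0, 0, -0.4, 0], [0, 0, 0, 0, 0], [0, 0, 0, 0, 0]]}}

```text
clock: 22.62
position: [0.5834, 0.0588, 0.1012]
ee_rot: [-0.303, 3.126, 0.0]
force: [-0.2, 0.1, -0.2]
width: 0.145
gripper_force: 49.9
```

{"op": "apply_moves", "data": {"commands": [[0, -0.015, 0, -0.15, 0], [0, 0, 0, -0.15, 0], [0, 0, 0, -0.06, 0], [0, 0, 0, 0, 0]]}}

```text
clock: 23.12
position: [0.5818, 0.0593, 0.0782]
ee_rot: [0.304, -3.126, 0.0]
force: [1.1, -0.0, -0.5]
width: 0.144
gripper_force: 49.9
```

{"op": "apply_moves", "data": {"commands": [[0, 0, 0, -0.08, 0], [0, 0, 0, -0.05, 0], [0, 0, 0, 0, 0]]}}

```text
clock: 23.5
position: [0.5824, 0.0593, 0.0709]
ee_rot: [-0.304, 3.126, 0.0]
force: [-0.8, -0.5, 5.3]
width: 0.146
gripper_force: 49.9
```

{"op": "apply_moves", "data": {"commands": [[0, 0, 0, -0.05, 0], [0, 0, 0, -0.04, 0], [0, 0, 0, 0, 0]]}}

```text
clock: 23.88
position: [0.5826, 0.0592, 0.066]
ee_rot: [-0.304, 3.126, 0.0]
force: [-1.5, 0.2, 8.6]
width: 0.147
gripper_force: 49.9
```

{"op": "apply_moves", "data": {"commands": [[0, 0, 0, -0.01, -0.2], [0, 0, 0, 0, -0.27], [0, 0, 0, 0, -0.3], [0, 0, 0, 0, 0]]}}

```text
clock: 24.38
position: [0.5828, 0.0593, 0.0657]
ee_rot: [0.303, 3.125, 0.0]
force: [-0.8, -0.4, 9.3]
width: 0.142
gripper_force: 50.0
```

{"op": "apply_moves", "data": {"commands": [[0, 0, 0, 0, -0.3], [0, 0, 0, 0, -0.3], [0, 0, 0, 0, -0.3], [0, 0, 0, 0, 0]]}}

```text
clock: 24.88
position: [0.583, 0.0594, 0.0657]
ee_rot: [0.992, 2.979, 0.001]
force: [-0.6, -0.4, 9.6]
width: 0.144
gripper_force: 50.0
```

{"op": "apply_moves", "data": {"commands": [[0, 0, 0, 0, -0.3], [0, 0, 0, 0, -0.3], [0, 0, 0, 0, -0.3], [0, 0, 0, 0, 0]]}}

```text
clock: 25.38
position: [0.5824, 0.0592, 0.0655]
ee_rot: [1.632, 2.683, 0.001]
force: [-2.8, -0.5, 9.0]
width: 0.147
gripper_force: 50.0
```

{"op": "apply_moves", "data": {"commands": [[0, 0, 0, 0, -0.3], [0, 0, 0, 0, -0.3], [0, 0, 0, 0, 0], [0, 0, 0, 0, 0]]}}

```text
clock: 25.88
position: [0.5821, 0.0591, 0.0654]
ee_rot: [2.013, 2.412, 0.0]
force: [-2.7, 0.0, 9.9]
width: 0.143
gripper_force: 50.0
```

{"op": "apply_moves", "data": {"commands": [[0, 0, 0, 0.05, 0], [0, 0, 0, 0, 0], [0, 0, 0, 0, 0]]}}

```text
clock: 26.25
position: [0.582, 0.0591, 0.0683]
ee_rot: [-2.013, -2.412, -0.0]
force: [-2.5, -1.4, 7.7]
width: 0.144
gripper_force: 50.0
```

{"op": "apply_moves", "data": {"commands": [[45, 0, 0, 0, 0], [45, 0, 0, 0, 0], [45, 0, 0, 0.3, 0], [45, 0, 0, 0.8, 0], [45, 0, 0, 0.8, 0], [45, 0, 0, 0.3, 0], [45, 0, -0.2, 0, 0.2], [45, 0, -0.8, 0, 0.2], [45, 0, -0.8, 0, 0.2], [45, 0, -0.9, 0, 0.2], [45, 0, -0.7, 0, 0.1], [45, 0, 0, 0, 0]]}}

```text
clock: 27.75
position: [0.5813, -0.1499, 0.2013]
ee_rot: [1.432, 2.794, -0.002]
force: [-0.8, 0.3, -0.0]
width: 0.455
gripper_force: 0.0
```

```bash
python3 - <<'E' 2>/dev/null
from h import *
np.set_printoptions(precision=4,suppress=True)
s=observe();th=np.arctan2(s['ee_rot'][1],s['ee_rot'][0]);print('yaw',(2*th-np.pi/2)%np.pi,s['joints'][6],s['position'],s['force'])
for n in('scene','top'):
    P,c=cloud(n); print(n)
    print('P3 wing',blob(P,(.580,.056),.035,.07,.1),'fl',blob(P,(.58,.056),.035,.047,.06))
    print('fA',blob(P,(.57,-.168),.05,.040,.06))
im,_=snap('scene','s5.png'); cv2.imwrite('pics/s5c.png',cv2.resize(im[180:360,230:450,::-1],None,fx=3,fy=3,interpolation=cv2.INTER_CUBIC))
E
```

```text
yaw 0.6235249965390133 1.0088335546389504 [ 0.5813 -0.1499  0.2013] [-0.8041  0.3483 -0.0072]
scene
P3 wing (129, array([0.5797, 0.0579]), array([16.3, 48.1]), -1.492, np.float64(0.0779), array([0.5782, 0.0544])) fl (103, array([0.5771, 0.052 ]), array([35.1, 47.3]), -0.482, np.float64(0.0531), array([0.5728, 0.0483]))
fA (178, array([ 0.5667, -0.1729]), array([17.4, 46.1]), -1.065, np.float64(0.0464), array([ 0.5668, -0.1742]))
top
P3 wing (145, array([0.5825, 0.0608]), array([14.3, 45.7]), -1.397, np.float64(0.0807), array([0.5818, 0.0607])) fl (193, array([0.5826, 0.0608]), array([49.7, 50.3]), 0.845, np.float64(0.0556), array([0.5804, 0.0606]))
fA (123, array([ 0.5697, -0.1666]), array([14. , 42.6]), -0.966, np.float64(0.0489), array([ 0.5694, -0.1662]))
```

View pics/s5c.png

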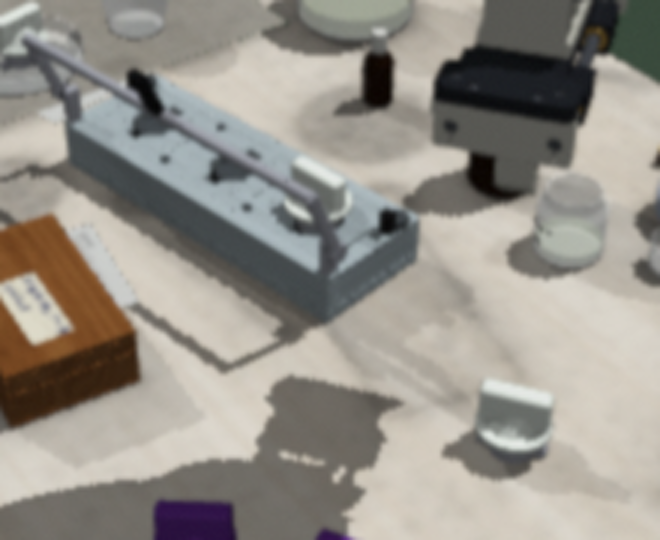

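The picture shows the first fresh head seated in the near-end port with its wing along y (depth 0.0807, so locked). The second white head is at crop (515,415). Going for it.

{"op": "apply_moves", "data": {"commands": [[45, -0.18, -0.29, -0.3, -0.05], [45, 0, 0, -0.8, 0], [45, 0, 0, -0.8, 0], [45, 0, 0, -0.5, 0], [45, 0, 0, 0, 0], [45, 0, 0, 0, 0]]}}

```text
clock: 28.65
position: [0.5723, -0.1615, 0.0571]
ee_rot: [1.457, 2.782, 0.001]
force: [-0.2, -0.6, -0.1]
width: 0.452
gripper_force: 0.0
```

{"op": "apply_moves", "data": {"commands": [[45, -0.03, -0.1, -0.14, 0], [45, 0, 0, -0.14, 0], [45, 0, 0, 0, 0], [45, 0, 0, 0, 0]]}}

```text
clock: 29.15
position: [0.5695, -0.1681, 0.039]
ee_rot: [1.459, 2.782, 0.0]
force: [-0.5, 0.3, 0.0]
width: 0.453
gripper_force: 0.0
```

{"op": "apply_moves", "data": {"commands": [[0, 0, 0, 0.015, 0], [0, 0, 0, 0, 0], [0, 0, 0, 0, 0], [0, 0, 0, 0, 0], [0, 0, 0, 0.3, 0], [0, 0, 0, 0.9, 0], [0, 0, 0, 0.9, 0], [0, 0, 0, 0.5, 0], [0, 0, 0, 0, 0]], "newtons": 50}}

```text
clock: 30.28
position: [0.5709, -0.1688, 0.1995]
ee_rot: [1.457, 2.777, 0.003]
force: [0.6, -0.3, -0.8]
width: 0.147
gripper_force: 49.9
```

{"op": "apply_moves", "data": {"commands": [[0, -0.04, 0.4, 0, 0.15], [0, -0.04, 0.7, 0, 0.25], [0, -0.04, 0.8, 0, 0.27], [0, -0.04, 0.8, 0, 0.27], [0, -0.04, 0.8, 0, 0.27], [0, -0.04, 0.8, 0, 0.27], [0, -0.04, 0.8, 0, 0.27], [0, -0.04, 0.8, 0, 0.27], [0, -0.07, 0.8, 0, 0.25], [0, 0, 0, 0, 0.05], [0, 0, 0, 0, 0], [0, 0, 0, 0, 0]]}}

```text
clock: 31.78
position: [0.5459, 0.2325, 0.1954]
ee_rot: [0.301, -3.126, 0.001]
force: [0.3, 0.0, -1.0]
width: 0.144
gripper_force: 49.9
```

{"op": "apply_moves", "data": {"commands": [[0, 0.01, 0.02, -0.5, 0], [0, 0, 0, -0.7, 0], [0, 0, 0, -0.4, 0], [0, 0, 0, 0, 0], [0, 0, 0, 0, 0]]}}

```text
clock: 32.4
position: [0.5474, 0.2347, 0.1009]
ee_rot: [-0.303, 3.126, 0.0]
force: [0.5, 0.5, -0.3]
width: 0.141
gripper_force: 49.9
```

{"op": "apply_moves", "data": {"commands": [[0, 0, 0.01, -0.15, 0], [0, 0, 0, -0.15, 0], [0, 0, 0, -0.06, 0], [0, 0, 0, 0, 0]]}}

```text
clock: 32.9
position: [0.5464, 0.2356, 0.0779]
ee_rot: [0.304, -3.126, 0.0]
force: [-0.1, 0.1, -1.4]
width: 0.143
gripper_force: 49.9
```

{"op": "apply_moves", "data": {"commands": [[0, 0.01, 0, -0.08, 0], [0, 0, 0, -0.05, 0], [0, 0, 0, 0, 0]]}}

```text
clock: 33.28
position: [0.5472, 0.2357, 0.0705]
ee_rot: [0.304, -3.127, -0.0]
force: [-2.0, -0.5, 4.2]
width: 0.142
gripper_force: 49.9
```

{"op": "apply_moves", "data": {"commands": [[0, 0, 0, -0.05, 0], [0, 0, 0, -0.04, 0], [0, 0, 0, 0, 0]]}}

```text
clock: 33.65
position: [0.5473, 0.2357, 0.0655]
ee_rot: [-0.304, 3.127, 0.0]
force: [-3.1, -1.3, 8.7]
width: 0.144
gripper_force: 50.0
```

{"op": "apply_moves", "data": {"commands": [[0, 0, 0, -0.01, -0.2], [0, 0, 0, 0, -0.27], [0, 0, 0, 0, -0.3], [0, 0, 0, 0, 0]]}}

```text
clock: 34.15
position: [0.5479, 0.2362, 0.0653]
ee_rot: [0.302, 3.126, 0.001]
force: [-2.4, 0.4, 9.1]
width: 0.145
gripper_force: 50.0
```

{"op": "apply_moves", "data": {"commands": [[0, 0, 0, 0, -0.3], [0, 0, 0, 0, -0.3], [0, 0, 0, 0, -0.3], [0, 0, 0, 0, 0]]}}

```text
clock: 34.65
position: [0.5483, 0.2366, 0.0655]
ee_rot: [0.992, 2.979, 0.003]
force: [-1.1, 0.4, 8.8]
width: 0.145
gripper_force: 50.0
```

{"op": "apply_moves", "data": {"commands": [[0, 0, 0, 0, -0.3], [0, 0, 0, 0, -0.3], [0, 0, 0, 0, -0.3], [0, 0, 0, 0, 0]]}}

```text
clock: 35.15
position: [0.5488, 0.2367, 0.0656]
ee_rot: [1.631, 2.683, 0.005]
force: [-0.8, 1.2, 9.2]
width: 0.148
gripper_force: 49.9
```

{"op": "apply_moves", "data": {"commands": [[0, 0, 0, 0, -0.3], [0, 0, 0, 0, -0.3], [0, 0, 0, 0, 0], [0, 0, 0, 0, 0]]}}

```text
clock: 35.65
position: [0.5487, 0.2365, 0.0656]
ee_rot: [2.011, 2.411, 0.005]
force: [-0.7, 0.7, 8.9]
width: 0.146
gripper_force: 50.0
```

{"op": "apply_moves", "data": {"commands": [[0, 0, 0, 0.05, 0], [0, 0, 0, 0, 0], [0, 0, 0, 0, 0]]}}

```text
clock: 36.02
position: [0.5487, 0.2365, 0.0685]
ee_rot: [2.011, 2.411, 0.005]
force: [0.0, -0.7, 7.5]
width: 0.145
gripper_force: 49.9
```

{"op": "apply_moves", "data": {"commands": [[45, 0, 0, 0, 0], [45, 0, 0, 0, 0], [45, 0, 0, 0.3, 0], [45, 0, 0, 0.8, 0], [45, 0, 0, 0.8, 0], [45, 0, 0, 0.4, 0.3], [45, -0.15, -0.2, 0, 0.36], [45, -0.2, -0.3, 0, 0.36], [45, -0.2, -0.3, 0, 0.36], [45, -0.2, -0.3, 0, 0.36], [45, -0.2, -0.3, 0, 0.36], [45, -0.15, -0.2, 0, 0.36]]}}

```text
clock: 37.52
position: [0.481, 0.1384, 0.2066]
ee_rot: [0.245, 3.131, 0.0]
force: [-0.2, 0.2, 1.4]
width: 0.449
gripper_force: 0.0
```

{"op": "apply_moves", "data": {"commands": [[45, -0.1, -0.18, 0, 0.36], [45, 0, 0, 0, 0.35], [45, 0, 0, 0, 0]]}}

```text
clock: 37.9
position: [0.4756, 0.1285, 0.2065]
ee_rot: [-0.301, 3.126, 0.001]
force: [0.9, -0.7, -1.0]
width: 0.448
gripper_force: 0.0
```

```bash
python3 - <<'E' 2>/dev/null
from h import *
np.set_printoptions(precision=4,suppress=True)
s=observe();th=np.arctan2(s['ee_rot'][1],s['ee_rot'][0]);print('yaw',(2*th-np.pi/2)%np.pi,s['joints'][6],s['position'],s['force'])
for n in('scene','top'):
    P,c=cloud(n); print(n)
    print('P1 wing',blob(P,(.546,.234),.033,.07,.1),'fl',blob(P,(.546,.234),.033,.047,.06))
    print('P3 wing',blob(P,(.580,.056),.035,.07,.1))
E
```

```text
yaw 1.762917615430604 1.498008860972276 [0.4756 0.1285 0.2065] [ 0.8649 -0.6507 -0.991 ]
scene
P1 wing (64, array([0.5485, 0.2317]), array([15.9, 44.8]), -1.409, np.float64(0.0782), array([0.5485, 0.222 ])) fl (71, array([0.5431, 0.2241]), array([30.6, 46.6]), -0.435, np.float64(0.0527), array([0.538 , 0.2239]))
P3 wing (132, array([0.5797, 0.0566]), array([16.8, 46.8]), -1.325, np.float64(0.0778), array([0.5782, 0.0548]))
top
P1 wing (0, array([0., 0.]), array([0., 0.]), 0.0, np.float64(nan), array([nan, nan])) fl (0, array([0., 0.]), array([0., 0.]), 0.0, np.float64(nan), array([nan, nan]))
P3 wing (96, array([0.5838, 0.0533]), array([14.3, 30.5]), -1.368, np.float64(0.0813), array([0.5831, 0.0533]))
```

Both heads read as locked. Now I'll pinch the tab to swing it shut.

{"op": "apply_moves", "data": {"commands": [[45, 0.09, 0.03, -0.4, 0], [45, 0, 0, -0.5, 0], [45, 0, 0, -0.31, 0], [45, 0, 0, 0, 0], [45, 0, 0, 0, 0], [0, 0, 0, 0, 0], [0, 0, 0, 0, 0], [0, 0, 0, 0, 0]], "newtons": 25}}

```text
clock: 39.0
position: [0.4808, 0.1308, 0.1332]
ee_rot: [-0.304, 3.126, 0.0]
force: [-0.6, 0.4, -0.2]
width: 0.175
gripper_force: 0.0
```

```bash
python3 - <<'E'
import numpy as np
a=np.linspace(2.0,-.03,15); x=95*np.cos(a); z=95*np.sin(a)
ex=np.array([.9814,.1918])
print([[0]+[round(float(v),2) for v in ((x[i+1]-x[i])*ex[0]/60,(x[i+1]-x[i])*ex[1]/60,(z[i+1]-z[i])/60)]+[0] for i in range(14)])
E
```

```text
[[0, 0.21, 0.04, 0.08, 0], [0, 0.22, 0.04, 0.05, 0], [0, 0.22, 0.04, 0.02, 0], [0, 0.22, 0.04, -0.02, 0], [0, 0.22, 0.04, -0.05, 0], [0, 0.21, 0.04, -0.08, 0], [0, 0.2, 0.04, -0.11, 0], [0, 0.18, 0.03, -0.14, 0], [0, 0.16, 0.03, -0.17, 0], [0, 0.13, 0.03, -0.19, 0], [0, 0.1, 0.02, -0.2, 0], [0, 0.07, 0.01, -0.22, 0], [0, 0.04, 0.01, -0.23, 0], [0, 0.01, 0.0, -0.23, 0]]
```

{"op": "apply_moves", "data": {"commands": [[0, 0, 0, 0, 0], [0, 0, 0, 0, 0], [0, 0.21, 0.04, 0.08, 0], [0, 0.22, 0.04, 0.05, 0], [0, 0.22, 0.04, 0.02, 0], [0, 0.22, 0.04, -0.02, 0], [0, 0.22, 0.04, -0.05, 0], [0, 0, 0, 0, 0]]}}

```text
clock: 40.0
position: [0.5461, 0.1431, 0.1371]
ee_rot: [0.305, -3.126, -0.0]
force: [-0.3, 1.5, -1.9]
width: 0.15
gripper_force: 25.0
```

{"op": "apply_moves", "data": {"commands": [[0, 0.21, 0.04, -0.08, 0], [0, 0.2, 0.04, -0.11, 0], [0, 0.18, 0.03, -0.14, 0], [0, 0.16, 0.03, -0.17, 0], [0, 0.13, 0.03, -0.19, 0], [0, 0.1, 0.02, -0.2, 0], [0, 0, 0, 0, 0]]}}

```text
clock: 40.88
position: [0.6084, 0.1552, 0.084]
ee_rot: [-0.304, 3.121, 0.001]
force: [5.3, 3.1, 2.0]
width: 0.153
gripper_force: 25.0
```

{"op": "apply_moves", "data": {"commands": [[0, 0.07, 0.01, -0.22, 0], [0, 0.04, 0.01, -0.22, 0], [0, 0, 0, -0.1, 0], [0, 0, 0, 0, 0]]}}

```text
clock: 41.38
position: [0.6166, 0.1568, 0.0524]
ee_rot: [-0.304, 3.118, 0.002]
force: [9.9, 4.0, 0.2]
width: 0.15
gripper_force: 25.0
```

{"op": "apply_moves", "data": {"commands": [[0, 0.02, 0, -0.06, 0], [0, 0, 0, -0.06, 0], [0, 0, 0, 0, 0], [0, 0, 0, 0, 0]]}}

```text
clock: 41.88
position: [0.6171, 0.1569, 0.0452]
ee_rot: [-0.304, 3.119, 0.002]
force: [8.9, 4.2, 0.2]
width: 0.152
gripper_force: 25.0
```

{"op": "apply_moves", "data": {"commands": [[0, 0, 0, -0.05, 0], [0, 0, 0, 0, 0], [0, 0, 0, 0, 0]]}}

```text
clock: 42.25
position: [0.6171, 0.1569, 0.0425]
ee_rot: [-0.305, 3.119, 0.002]
force: [8.7, 4.4, 1.5]
width: 0.15
gripper_force: 26.0
```

```bash
python3 - <<'E' 2>/dev/null
from h import *
np.set_printoptions(precision=4,suppress=True)
P,c=cloud('scene')
C=np.array([.5605,.1424]);ex=np.array([.9814,.1918]);ey=np.array([-.1918,.9814])
q=np.c_[(P[:,:2]-C)@ex,(P[:,:2]-C)@ey,P[:,2]]
for lo,hi in((-.14,-.118),(-.055,-.03),(.12,.14)):
    b=q[(q[:,2]>.05)&(q[:,2]<.1)&(q[:,0]>.011)&(q[:,0]<.03)&(q[:,1]>lo)&(q[:,1]<hi)]; print(len(b),np.percentile(b,[5,50,95],axis=0))
im,_=snap('scene','s6.png'); cv2.imwrite('pics/s6c.png',cv2.resize(im[180:290,230:390,::-1],None,fx=4,fy=4,interpolation=cv2.INTER_CUBIC))
E
```

```text
38 [[ 0.0156 -0.1381  0.0643]
 [ 0.019  -0.1297  0.0698]
 [ 0.0242 -0.122   0.0719]]
38 [[ 0.0165 -0.0524  0.0653]
 [ 0.0197 -0.0418  0.0693]
 [ 0.025  -0.0307  0.0721]]
24 [[0.0161 0.1226 0.0514]
 [0.0188 0.1341 0.069 ]
 [0.0244 0.139  0.0728]]
```

View pics/s6c.png

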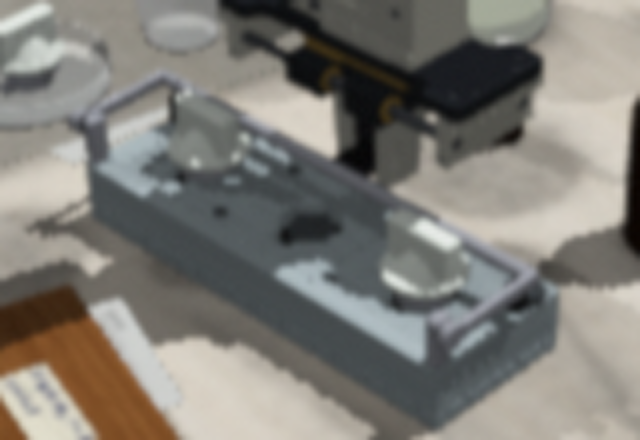

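The picture shows both heads locked with the bar beside the wings. The bar still looks a few mm high and the fingertips are at the manifold's face, so I'll release and press the tab down with closed fingers.

{"op": "apply_moves", "data": {"commands": [[40, 0, 0, 0, 0], [40, 0, 0, 0, 0], [40, 0, 0, 0.4, 0], [40, 0, 0, 0.6, 0], [0, 0, 0, 0, 0], [0, 0, 0, 0, 0], [0, 0, 0, 0, 0], [0, 0, 0, 0, 0], [0, 0, 0, 0, 0]]}}

```text
clock: 43.48
position: [0.6124, 0.1553, 0.1012]
ee_rot: [0.304, -3.126, 0.0]
force: [1.3, -0.3, 0.1]
width: -0.001
gripper_force: 0.0
```

```bash
python3 - <<'E' 2>/dev/null
from h import *
np.set_printoptions(precision=4,suppress=True)
print(observe()['position'],observe()['width'])
P,c=cloud('scene')
C=np.array([.5605,.1424]);ex=np.array([.9814,.1918]);ey=np.array([-.1918,.9814])
q=np.c_[(P[:,:2]-C)@ex,(P[:,:2]-C)@ey,P[:,2]]
b=q[(q[:,2]>.055)&(q[:,2]<.09)&(abs(q[:,1])<.005)&(q[:,0]>.015)&(q[:,0]<.07)];print(b[b[:,0].argsort()][::3])
E
```

```text
[0.6124 0.1553 0.1012] -0.0005885261844860824
[[ 0.0156  0.0047  0.0694]
 [ 0.018   0.0007  0.0673]
 [ 0.0189  0.0016  0.0692]
 [ 0.0208 -0.003   0.0704]
 [ 0.0249 -0.0021  0.0707]
 [ 0.0272  0.0001  0.0713]
 [ 0.0289 -0.0014  0.0712]
 [ 0.0308  0.0037  0.0707]
 [ 0.0324 -0.0044  0.0709]
 [ 0.0348 -0.002   0.0714]
 [ 0.0371  0.0035  0.0733]
 [ 0.0392 -0.0042  0.073 ]
 [ 0.0403  0.0034  0.0718]
 [ 0.0438  0.0004  0.0715]
 [ 0.0455 -0.0044  0.0673]
 [ 0.0476  0.0041  0.0735]
 [ 0.049  -0.001   0.0724]
 [ 0.0516 -0.0049  0.0674]
 [ 0.0533 -0.0033  0.0713]
 [ 0.0552  0.0019  0.0709]
 [ 0.0557 -0.0041  0.0678]
 [ 0.0581  0.0013  0.0726]
 [ 0.0603  0.0003  0.0719]
 [ 0.0623 -0.0042  0.0675]
 [ 0.0655 -0.0043  0.066 ]]
```

{"op": "apply_moves", "data": {"commands": [[0, 0.03, 0, -0.3, 0], [0, 0, 0, -0.12, 0], [0, 0, 0, -0.05, 0], [0, 0, 0, -0.03, 0], [0, 0, 0, 0, 0]]}}

```text
clock: 44.15
position: [0.6146, 0.1553, 0.0718]
ee_rot: [-0.304, 3.127, 0.0]
force: [-0.1, 0.0, 0.5]
width: 0.004
gripper_force: 0.0
```

{"op": "apply_moves", "data": {"commands": [[0, 0, 0, -0.03, 0], [0, 0, 0, -0.02, 0], [0, 0, 0, 0, 0]]}}

```text
clock: 44.52
position: [0.6149, 0.1554, 0.0711]
ee_rot: [-0.304, 3.125, 0.002]
force: [-7.7, -1.6, 22.3]
width: 0.006
gripper_force: 10.9
```

At the stop: contact at z 0.0711 matches the bar's top when shut. Lifting away and doing a last check.

{"op": "apply_moves", "data": {"commands": [[0, 0, 0, 0.3, 0], [0, 0, 0, 0.7, 0], [0, 0, 0, 0.8, 0], [0, -0.3, 0.3, 0.6, 0], [0, -0.8, 0.7, 0, 0], [0, -0.8, 0.7, 0, 0], [0, -0.8, 0.7, 0, 0], [0, -0.8, 0.8, 0, 0], [0, -0.5, 0.7, 0, 0], [0, 0, 0.7, 0, 0], [0, 0, 0, 0, 0]]}}

```text
clock: 45.9
position: [0.3797, 0.4287, 0.2131]
ee_rot: [-0.312, 3.125, 0.003]
force: [-0.1, -0.9, 0.9]
width: 0.005
gripper_force: 0.0
```

```bash
python3 - <<'E' 2>/dev/null
from h import *
np.set_printoptions(precision=4,suppress=True)
P,c=cloud('scene')
C=np.array([.5605,.1424]);ex=np.array([.9814,.1918]);ey=np.array([-.1918,.9814])
q=np.c_[(P[:,:2]-C)@ex,(P[:,:2]-C)@ey,P[:,2]]
b=q[(q[:,2]>.055)&(q[:,2]<.09)&(abs(q[:,1])<.005)&(q[:,0]>.025)&(q[:,0]<.07)];print(np.median(b[:,2]))
print('P1',blob(P,(.546,.232),.033,.073,.1),'P3',blob(P,(.579,.056),.033,.073,.1))
im,_=snap('scene','s7.png');im2,_=snap('top','t7.png')
cv2.imwrite('pics/f7.png',np.hstack([im[110:410,120:480],im2[140:440,100:480]])[:,:,::-1])
E
```

```text
0.06884441377501516
P1 (88, array([0.5473, 0.2319]), array([16.1, 47.5]), -1.422, np.float64(0.0779), array([0.5458, 0.2298])) P3 (113, array([0.5793, 0.0566]), array([17.1, 51.1]), -1.427, np.float64(0.0782), array([0.5784, 0.0551]))
```

View pics/f7.png

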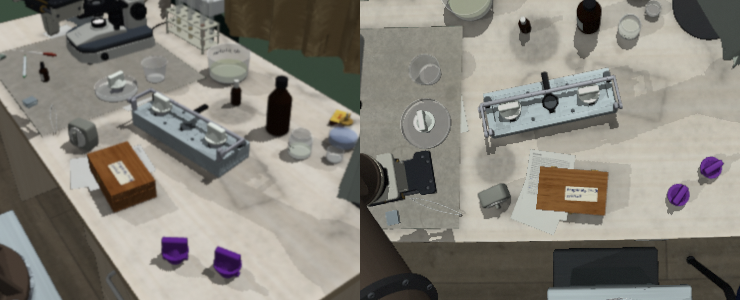

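The final picture shows both fresh heads in the outer ports at right-half px (510,110) and (588,96). The retainer is shut beside them, the used head is in the dish at (425,121), and the purple heads and bystanders haven't moved.

```bash
python3 -c "
from cell import arm
print(arm.sign_off())"
```

```text
the job is handed in; nothing more can be done
None
```

Job handed in: the used head is standing in the dish, both fresh heads are locked in the outer ports (port_1 and port_3), and the retainer is fully shut; the other things on the desk were left where they were.

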